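# Switch the desk intercom on and hold its talk key

### The job

Open a call on the desk intercom: push its tall toggle lever over past centre so that it snaps to its other side, and then press the broad flat talk key fully down and finish while still holding it down. Leave the shorter toggle lever as it is, and do not lift or shift anything else on the desk.

Things in the scene. Friction and masses are not known exactly. Their poses are not given: they have to be found in the camera images.
- station: the intercom: aluminium plate 170 x 400 x 12 mm fixed to the desk, origin at the centre of its underside on the desk. A black speaker bar 45 x 270 mm, 52 mm high above the desk, stands along its far side (centre at local x = +58 mm). Three housings stand side by side on it, 90 mm apart along local y, at local x = -30 mm, all with the station's yaw; which housing stands in which place varies.
- tall_switch: housing of the tall toggle: grey painted housing 100 x 76 x 30 mm (x, y, z) on the station's plate; origin at the centre of its underside, 12 mm above the desk; local x points across the station towards the speaker, z up.
- tall_lever (a joint): steel lever of the tall toggle: bare rod ending in a ball of radius 9 mm, ball centre 70 mm from the hinge. Hinge axis is local y of tall_switch, through (0, 0, 30 mm) of its frame. 0 rad: leaning 0.45 rad from upright towards local -x (start); 0.45: upright, dead centre; 0.90: leaning 0.45 rad towards local +x. Spring over-centre: about 3 N sideways at the ball moves it off its stop; if let go it snaps to the end of whichever side of centre it is on.
- tall_lever_tip (a point): centre of the tall lever's ball; 105 mm above the desk at both ends of its travel, 112 mm upright.
- short_switch: housing of the shorter toggle, which is to be left alone: grey painted housing 100 x 76 x 30 mm (x, y, z) on the station's plate; origin at the centre of its underside, 12 mm above the desk; local x points across the station towards the speaker, z up.
- short_lever (a joint): steel lever of the short toggle: bare rod ending in a ball of radius 7 mm, ball centre 36 mm from the hinge. Hinge axis is local y of short_switch, through (0, 0, 30 mm) of its frame. 0 rad: leaning 0.45 rad from upright towards local -x (start); 0.45: upright, dead centre; 0.90: leaning 0.45 rad towards local +x. Spring over-centre: about 3 N sideways at the ball moves it off its stop; if let go it snaps to the end of whichever side of centre it is on.
- short_lever_tip (a point): centre of the short lever's ball; 74 mm above the desk at both ends of its travel.
- talk_unit: housing of the talk key: grey painted housing 100 x 76 x 30 mm (x, y, z) on the station's plate; origin at the centre of its underside, 12 mm above the desk; local x points across the station towards the speaker, z up.
- talk_key (a joint): broad flat grey key 70 x 50 mm (local x, y) in the top of the talk unit; slides straight down. 0 m: up; 0.008 m: fully down. Spring: begins to move at about 2 N, fully down at about 6 N, comes up when released.
- talk_key_top (a point): centre of the key's top face, 60 mm above the desk when up, 52 mm when fully down.
- earbud_case: loose rounded metal case 46 x 58 x 22 mm on one end of the station's plate (local +y); origin under its centre.
- bracelet: loose steel ring, 52 mm across, 9 mm high, on the other end of the plate (local -y); origin under its centre.
- pen_cup: loose glass cup 76 mm across, 95 mm high, with pens up to 170 mm high; beside the station's +y end; origin under its centre.
- cat_figurine: loose dark metal cat about 125 mm long (local x), 120 mm high; beside the station's -y end; origin under its centre.
- mug: loose white mug 80 mm across, 85 mm high, beyond the speaker; origin under its centre.
- tape_dispenser: loose black tape dispenser 50 x 120 x 64 mm, beyond the speaker; origin under its centre.
- stapler: loose stapler 34 x 130 x 42 mm on the robot's side of the station; origin under its centre.

How it is judged:
By the outcome, as a careful person would: the job done as asked, in the order asked, and still so for the second after the job is handed in, while the arm keeps its last pose, push and grip.
It also fails if it takes over 38 s, if anything falls off the work surface, if the arm or the gripper's body presses on something with over 40 N, if the wrist force passes 120 N, or if a joint passes its speed limit or range.

### The arm

A 6-joint arm with a two-finger parallel gripper is mounted at the origin on the work surface. World frame = base frame: x ahead of the robot, y to its left, z up, the work surface at z = 0. Lengths are in m, angles in rad, forces in N, time in s.
With the tool pointing down it reaches from about 0.35 to 0.975 m from the base axis. Payload 4.9 kg.
Tool frame: the origin (TCP) lies midway between the tips of the shut fingers; the grasp point (between the pads) lies 19 mm behind it (manip.grip_point_offset is the distance from the TCP to the grasp point, in m); z points along the fingers, y is the direction in which the jaws open and shut (so a half turn about z gives the same grasp; the last joint's range is limited). The gripper opens to 85 mm and grips with 20 to 120 N. Pads are 22 mm wide; open, the fingers measure 114 mm over their backs; the gripper's body (76 mm by 85 mm) begins 54 mm behind the grasp point. The pads swing forward as they close: fully open they stand 13 mm farther back than shut.
Start: joints at [-1.257, 0.053, 1.613, -0, 1.476, -0.119], TCP at [0.262, -0.567, 0.231] pointing down, gripper open.
Joint ranges: [-3.01, 3.01], [-1.01, 2.22], [0.06, 2.58], [-1.02, 4.17], [0.09, 2.62], [-3.14, 3.14]. Speed limits (rad/s): [2.57, 2.57, 3.14, 3.14, 3.14, 3.14].

### API

Orientations are given as a unit quaternion [w, x, y, z].
In Python, from plant import manip gives the robot as it stands. The module is installed in compiled form; this text tells all that it offers.
- The arm moves only by the tool send_rows, never from a script. Its argument "steps" is a list of rows, each a list of 6 numbers: the shift along the tool's x, y, z in m, then the turn, a rotation vector about the tool's x, y, z in degrees. In form: [[dx, dy, dz, wx, wy, wz], ...]. A call has 1 to 8 rows; each row shifts and turns the commanded pose from where the row before left it, along the tool's axes as they then stand; what a row does not reach is not made up. A row lasts 1/8 s, in which the tool goes at most 62.5 mm and 10.7 degrees, less where a joint would pass 70% of its speed; a pose out of reach is approached as far as the arm can. A call is refused whole if a number of a shift passes 0.0625 or a number of a turn 10.7, either way. A call with a gripper value outside its range is refused whole. "grip" is the opening, from 0 (shut) to 1 (fully open), set as the call begins (left out, the last holds). The fingers move at their own pace and stop on an object; the grip force is fixed at half the most. Time passes only in rows, so rows that do not move let the fingers close. It gives the time, the measured TCP pose, the force and the opening at its end, in the units of the state.
- manip.state(): the state, without advancing time (a new reading comes with each control period).
- manip.grab_frame(name): name is "side" or "top" or "wrist"; returns the picture (384x512x3 uint8, blue, green, red); there is no depth.
- manip.get_calibration(name): a dict with "K" (3x3 intrinsics, pixels), "distortion" ([k1, k2, p1, p2, k3] as OpenCV has them; the pictures are not rectified), "R" (3x3) and "t" (3): a world point X has camera coordinates R X + t. Camera axes: x right, y down, z forward; pixel columns grow to the right and rows downward; lengths in m; the calibration is good to about 2 mm. A picture is of the moment at which its call begins: read the wrist's pose just before it. get_calibration takes no time and is no camera call; for the wrist camera it gives the pose at the moment of the call.
- manip.job_done(): hands the job in, once; it reports no verdict.
The state is a dict: "time": time; "joint_pos": joint angles; "joint_vel": joint speeds; "joint_efforts": joint torques, N m; "tool_pos": TCP position; "tool_rot": TCP orientation; "contact_force": force on the tool from outside, world axes, zero at the start; "ft_torque": the same for the moment, N m; "gripper_width": opening from 0.0 (shut) to 1.0 (fully open).
Only numpy, scipy, OpenCV 4.12 (cv2) and the standard library are available. Lean on these libraries where they do the work, as an engineer would, in place of code of your own. Each camera call takes 0.05 s, during which the arm holds its last target.

## Working session

There is one attempt and no reset: what is moved stays moved. The work goes in short steps, Python scripts to look and compute and a tool call to move; the robot and the scene stay as the last step left them, time stands still between calls to the robot, and variables do not carry over. Pictures are saved under pics/ and viewed, and the job is handed in when it is done.

Besides the shell and the picture viewer there is one more tool, called as name(argument=value, ...), one argument or row to a line, values as JSON. send_rows: Moves the arm, as the interface text tells. Its arguments: {"type":"object","properties":{"steps":{"type":"array"},"grip":{"type":"number"}},"required":["steps"]}

```bash
mkdir -p pics; ls; python3 - <<'E'
from plant import manip
import cv2
s=manip.state(); print(s)
for n in ["top","side"]:
    cv2.imwrite(f"pics/{n}0.png",manip.grab_frame(n)); c=manip.get_calibration(n); print(n,c)
E
```

```text
pics
{'time': 0.0, 'joint_pos': array([-1.25702441e+00,  5.33696060e-02,  1.61431723e+00,  2.93402632e-05,
        1.47601738e+00, -1.19016360e-01]), 'joint_vel': array([ 0.00089823,  0.00149807,  0.00044155,  0.00105824, -0.00090534,
        0.00113223]), 'joint_efforts': array([-6.23212018e-04, -3.93681121e+01, -3.70177746e+01, -9.25045470e-05,
        7.14503549e-03, -1.14502635e-05]), 'tool_pos': array([ 0.26192781, -0.56676536,  0.23004125]), 'tool_rot': array([-1.05219991e-03,  9.76677766e-01,  2.14707769e-01, -8.81136554e-05]), 'contact_force': array([-0.01106147,  0.38249098,  1.12022669]), 'ft_torque': array([ 0.0258221 ,  0.01236339, -0.04559176]), 'gripper_width': 0.9978056318655408}
top {'K': array([[405.79916932,   0.        , 257.50982349],
       [  0.        , 405.79916932, 193.31050419],
       [  0.        ,   0.        ,   1.        ]]), 'distortion': array([0.0433406, 0.       , 0.       , 0.       , 0.       ]), 'R': array([[-0.01843572, -0.99975201,  0.01249177],
       [-0.98870134,  0.01637018, -0.1490023 ],
       [ 0.14876085, -0.01509759, -0.98875794]]), 't': array([0.059126  , 0.59304298, 1.06029764])}
side {'K': array([[361.071308  ,   0.        , 253.378983  ],
       [  0.        , 361.071308  , 194.90492559],
       [  0.        ,   0.        ,   1.        ]]), 'distortion': array([-0.0668774,  0.       ,  0.       ,  0.       ,  0.       ]), 'R': array([[ 0.99824366, -0.05922745, -0.00130204],
       [-0.04108923, -0.67636741, -0.73541744],
       [ 0.04267624,  0.7341793 , -0.67761309]]), 't': array([-0.5701787 ,  0.13889446,  0.98827997])}
```

View pics/top0.png

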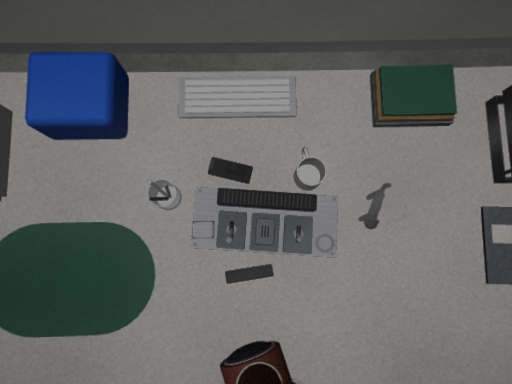

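View pics/side0.png

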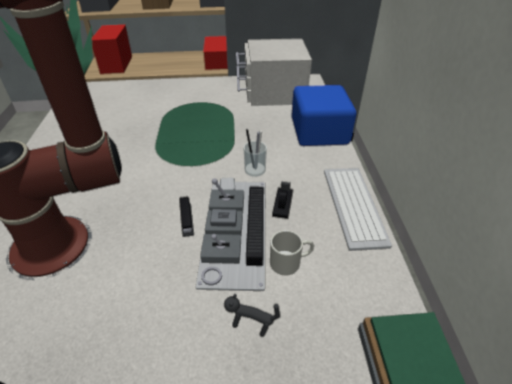

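```bash
python3 - <<'E'
import cv2,numpy as np
a=cv2.imread("pics/top0.png")[180:265,185:345]; b=cv2.imread("pics/side0.png")[170:295,185:285]
cv2.imwrite("pics/za.png",cv2.resize(a,None,fx=5,fy=5,interpolation=2)); cv2.imwrite("pics/zb.png",cv2.resize(b,None,fx=4.8,fy=4.8,interpolation=2))
E
```

```text
(no output)
```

View pics/za.png

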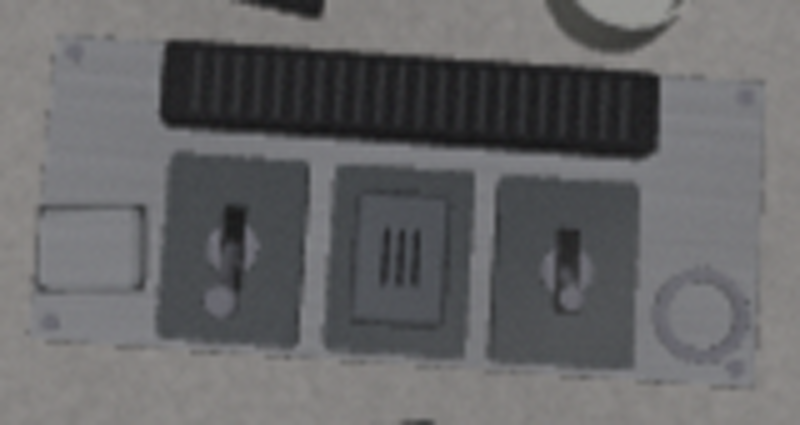

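View pics/zb.png

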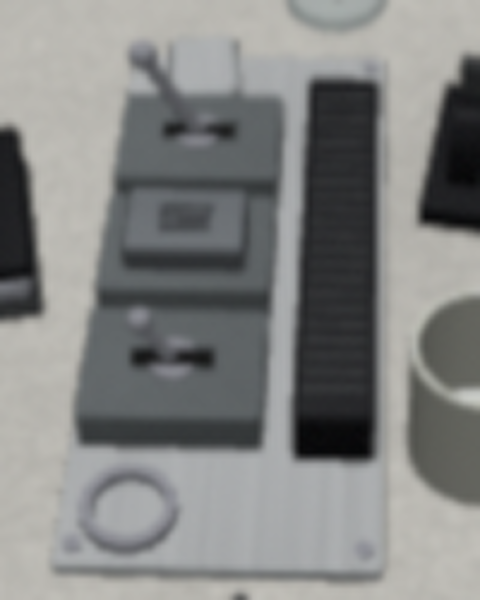

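```bash
cat > h.py <<'E'
import cv2,numpy as np
def ray(c,p):
    q=cv2.undistortPoints(np.array([[p]],float),c["K"],c["distortion"])[0,0]
    R=np.array(c["R"]);t=np.array(c["t"]);return -R.T@t, R.T@np.array([q[0],q[1],1])
def onz(c,p,z):
    o,d=ray(c,p);return o+d*(z-o[2])/d[2]
def tri(c1,p1,c2,p2):
    o1,d1=ray(c1,p1);o2,d2=ray(c2,p2)
    d1=d1/np.linalg.norm(d1);d2=d2/np.linalg.norm(d2)
    s=np.linalg.lstsq(np.c_[d1,-d2],o2-o1,rcond=None)[0]
    a=o1+s[0]*d1;b=o2+s[1]*d2;return (a+b)/2,np.linalg.norm(a-b)
def proj(c,X):
    rv=cv2.Rodrigues(np.array(c["R"]))[0];return cv2.projectPoints(np.array([X],float),rv,np.array(c["t"]),c["K"],c["distortion"])[0].ravel()
E
python3 - <<'E'
from h import *
from plant import manip
T=manip.get_calibration("top");S=manip.get_calibration("side")
u=lambda x,y:(185+(x+.5)/5-.5,180+(y+.5)/5-.5); v=lambda x,y:(185+(x+.5)/4.8-.5,170+(y+.5)/4.8-.5)
print("tall",tri(T,u(220,300),S,v(142,53)),onz(T,u(220,300),.105),onz(S,v(142,53),.105))
print("short",tri(T,u(570,298),S,v(138,315)),onz(T,u(570,298),.074))
print("key",tri(T,u(402,258),S,v(187,216)),onz(T,u(402,258),.06))
# housings from mask (top)
im=cv2.imread("pics/top0.png"); g=cv2.cvtColor(im,6)[180:265,185:345]
m=((g>58)&(g<105)).astype(np.uint8); 
print(g[60,30:150:4],im[215,225],im[240,200])
m=cv2.morphologyEx(m,cv2.MORPH_OPEN,np.ones((3,3)))
for c in cv2.findContours(m,0,2)[0]:
    if cv2.contourArea(c)>300:
        r=cv2.minAreaRect(c);p=(r[0][0]+185,r[0][1]+180);print(r,onz(T,p,.042))
# plate screws
pts=[onz(T,u(*p),.012) for p in [(75,53),(746,97),(735,368),(50,322)]];print(np.round(pts,4),np.mean(pts,0))
d=pts[0]-pts[1]+pts[3]-pts[2];print("yaw",np.arctan2(-d[0],d[1]))
d=pts[0]-pts[3]+pts[1]-pts[2];print("yaw2",np.arctan2(d[1],d[0]))
E
```

```text
tall (array([0.46735108, 0.12475149, 0.10350242]), np.float64(0.0013922093273250993)) [0.46798701 0.12475049 0.105     ] [0.46681183 0.12285973 0.105     ]
short (array([ 0.46645147, -0.05553867,  0.0745063 ]), np.float64(0.0009167521430814373)) [ 0.46692387 -0.05553729  0.074     ]
key (array([0.4905022 , 0.03107272, 0.05913705]), np.float64(0.0009850303551114437)) [0.48996372 0.03104566 0.06      ]
[127  75  75 105  93  79  77  75 124  74  70  86  83  84  85  78 120  66
  78  78  69 106  81  81  85 119 118 124 124  96] [76 73 70] [127 125 125]
((112.4027328491211, 54.056419372558594), (29.50493049621582, 37.863624572753906), 3.5763344764709473) [ 0.48182226 -0.05643678  0.042     ]
((79.44248962402344, 51.862831115722656), (29.068803787231445, 37.98234939575195), 3.814074993133545) [0.48922338 0.0320072  0.042     ]
((46.18529510498047, 49.5911750793457), (29.144670486450195, 37.96476745605469), 4.39870548248291) [0.49690678 0.12124748 0.042     ]
[[ 0.6103  0.2101  0.012 ]
 [ 0.5792 -0.1649  0.012 ]
 [ 0.4295 -0.1517  0.012 ]
 [ 0.4612  0.2232  0.012 ]] [0.52005773 0.02916214 0.012     ]
yaw -0.08360787927232576
yaw2 -0.08785857479609678
```

send_rows(
  steps=[
    [0,0,0,0,0,9.9],
    [0,0,0,0,0,9.9],
    [0,0,0,0,0,9.9],
    [0.04,0,0,0,0,0],
    [0.04,0,0,0,0,0],
    [0.03,0,0,0,0,0],
    [0,-0.03,0,0,0,0],
    [0,-0.04,0,0,0,0],
  ],
  grip=0,
)

```text
time: 1.1
tool_pos: [0.3779, -0.5063, 0.23]
tool_rot: [-0.001, 0.999, -0.043, -0.0]
contact_force: [-0.6, 0.1, 0.0]
gripper_width: 0.004
```

send_rows(
  steps=[
    [0,-0.05,0,0,0,0],
    [0,-0.05,0,0,0,0],
    [0,-0.05,0,0,0,0],
    [0,-0.05,0,0,0,0],
    [0,-0.05,0,0,0,0],
    [0,-0.05,0,0,0,0],
    [0,-0.05,0,0,0,0],
    [0,-0.05,0,0,0,0],
  ],
)

```text
time: 2.1
tool_pos: [0.4115, -0.1068, 0.2309]
tool_rot: [-0.0, 0.999, -0.043, -0.0]
contact_force: [1.0, -0.5, -0.0]
gripper_width: 0.003
```

send_rows(
  steps=[
    [0,-0.05,0,0,0,0],
    [0,-0.05,0,0,0,0],
    [0,-0.05,0,0,0,0],
    [0,-0.05,0,0,0,0],
    [0,-0.03,0,0,0,0],
    [0,0,0,0,0,0],
    [0,0,0,0,0,0],
  ],
)

```text
time: 2.98
tool_pos: [0.4313, 0.1202, 0.2309]
tool_rot: [0.0, 0.999, -0.043, -0.0]
contact_force: [-0.1, 0.0, -0.8]
gripper_width: 0.003
```

send_rows(
  steps=[
    [-0.005,-0.007,0.03,0,0,0],
    [0,0,0.04,0,0,0],
    [0,0,0.03,0,0,0],
    [0,0,0.02,0,0,0],
    [0,0,0.01,0,0,0],
    [0,0,0.01,0,0,0],
    [0,0,0,0,0,0],
  ],
)

```text
time: 3.85
tool_pos: [0.427, 0.1278, 0.0911]
tool_rot: [0.0, 0.999, -0.043, -0.0]
contact_force: [-0.6, 0.9, -0.9]
gripper_width: 0.003
```

```bash
python3 - <<'E'
from plant import manip
import cv2,numpy as np
s=manip.grab_frame("side");t=manip.grab_frame("top")
a=cv2.resize(s[130:280,140:300],None,fx=2.5,fy=2.5,interpolation=2);b=cv2.resize(t[165:315,185:345],None,fx=2.5,fy=2.5,interpolation=2)
cv2.imwrite("pics/p1.png",np.hstack([a,b]))
print(manip.state()["tool_pos"],manip.state()["contact_force"])
E
```

```text
[0.42770242 0.12803962 0.09200985] [ 0.49739765  0.02175976 -0.10207431]
```

View pics/p1.png

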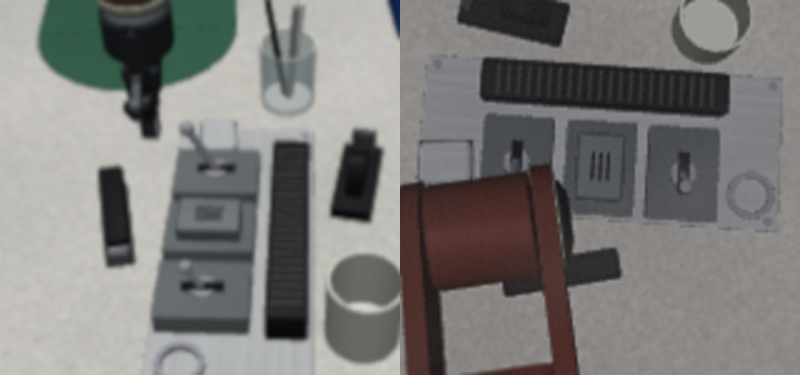

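The side view (left) shows the fingertips at about (150,130) beside the ball at (187,127), clear of it and at its height. I'll push now.

send_rows(
  steps=[
    [0.01,0,0,0,0,0],
    [0.01,0,0,0,0,0],
    [0.008,0,0,0,0,0],
    [0.008,0,0,0,0,0],
    [0.008,0,0,0,0,0],
  ],
)

```text
time: 4.58
tool_pos: [0.4714, 0.1243, 0.0914]
tool_rot: [0.0, 0.999, -0.043, -0.001]
contact_force: [-2.0, -0.5, 1.5]
gripper_width: 0.001
```

send_rows(
  steps=[
    [0.008,0,0,0,0,0],
    [0.008,0,0,0,0,0],
    [0.006,0,0,0,0,0],
    [0,0,0,0,0,0],
    [0,0,0,0,0,0],
  ],
)

```text
time: 5.2
tool_pos: [0.4928, 0.1224, 0.0912]
tool_rot: [0.0, 0.999, -0.043, -0.0]
contact_force: [-0.4, -0.1, -0.6]
gripper_width: 0.002
```

```bash
python3 - <<'E'
from plant import manip
import cv2,numpy as np
s=manip.grab_frame("side")
a=cv2.resize(s[130:280,140:300],None,fx=4,fy=4,interpolation=2)
cv2.imwrite("pics/p2.png",a)
E
```

```text
(no output)
```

View pics/p2.png

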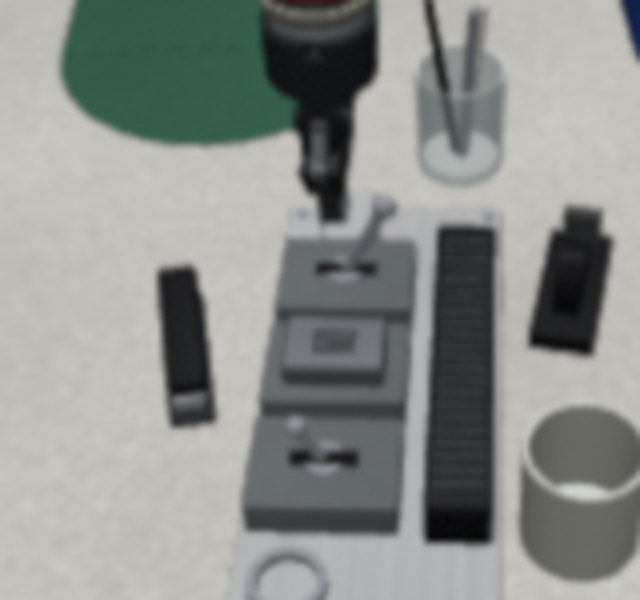

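The lever has snapped to the speaker side, with its ball now at (383,205). The short lever still leans left at (297,424). Next I'll lift, move over the key and descend.

send_rows(
  steps=[
    [0,0,-0.02,0,0,0],
    [0,0,-0.03,0,0,0],
    [0,0,-0.01,0,0,0],
    [0,0.03,0,0,0,0],
    [0.005,0.04,0,0,0,0],
    [0,0.021,0,0,0,0],
    [0,0,0,0,0,0],
    [0,0,0,0,0,0],
  ],
)

```text
time: 6.25
tool_pos: [0.4898, 0.0319, 0.1508]
tool_rot: [-0.0, 0.999, -0.043, -0.0]
contact_force: [-0.1, 0.1, 0.4]
gripper_width: -0.001
```

send_rows(
  steps=[
    [0,0,0.03,0,0,0],
    [0,0,0.03,0,0,0],
    [0,0,0.015,0,0,0],
    [0,0,0.006,0,0,0],
    [0,0,0,0,0,0],
    [0,0,0,0,0,0],
  ],
)

```text
time: 7.0
tool_pos: [0.4911, 0.0313, 0.0715]
tool_rot: [0.0, 0.999, -0.043, 0.001]
contact_force: [0.1, 0.5, -0.0]
gripper_width: -0.005
```

```bash
python3 - <<'E'
from plant import manip
import cv2,numpy as np
s=manip.grab_frame("side")
a=cv2.resize(s[130:280,140:300],None,fx=4,fy=4,interpolation=2)
cv2.imwrite("pics/p3.png",a)
print(manip.state())
E
```

```text
{'time': 7.05, 'joint_pos': array([-8.77343188e-02, -1.12046564e-01,  2.05459194e+00,  6.22897085e-06,
        1.19686866e+00,  1.56862297e+00]), 'joint_vel': array([-0.00133421, -0.00170628,  0.00325574,  0.00017922,  0.00089601,
       -0.00114108]), 'joint_efforts': array([ 4.36459284e-02, -2.79055738e+01, -3.28532624e+01,  1.96679110e-03,
        8.07925753e-04,  3.03237694e-04]), 'tool_pos': array([0.49104026, 0.03129616, 0.07152032]), 'tool_rot': array([ 4.60543974e-05,  9.99084413e-01, -4.27685418e-02,  1.08833555e-03]), 'contact_force': array([-0.03512964, -0.37644555, -0.33791983]), 'ft_torque': array([ 0.02783187,  0.00302223, -0.01739541]), 'gripper_width': -0.000769391641976836}
```

View pics/p3.png

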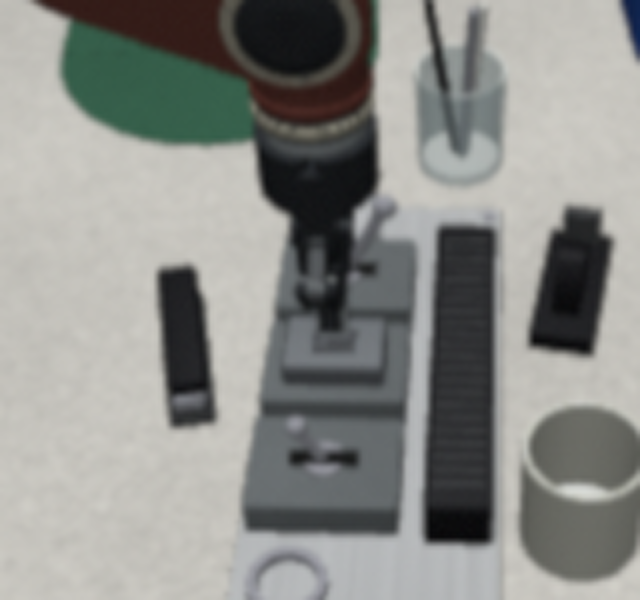

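The fingers are over the key (tip at about (330,325)). The tall lever is still on the far side. I'll press slowly and watch the force.

send_rows(
  steps=[
    [0,0,0.006,0,0,0],
    [0,0,0.004,0,0,0],
    [0,0,0.003,0,0,0],
    [0,0,0.002,0,0,0],
    [0,0,0,0,0,0],
    [0,0,0,0,0,0],
  ],
)

```text
time: 7.8
tool_pos: [0.4901, 0.0313, 0.0555]
tool_rot: [0.0, 0.999, -0.043, -0.0]
contact_force: [-3.0, -0.9, 4.6]
gripper_width: 0.001
```

send_rows(
  steps=[
    [0,0,0.002,0,0,0],
    [0,0,0.001,0,0,0],
    [0,0,0,0,0,0],
    [0,0,0,0,0,0],
  ],
)

```text
time: 8.3
tool_pos: [0.4902, 0.0313, 0.0525]
tool_rot: [0.0, 0.999, -0.043, -0.0]
contact_force: [-3.0, -0.5, 5.1]
gripper_width: 0.001
```

send_rows(
  steps=[
    [0,0,0.001,0,0,0],
    [0,0,0,0,0,0],
    [0,0,0,0,0,0],
  ],
)

```text
time: 8.68
tool_pos: [0.4902, 0.0313, 0.052]
tool_rot: [0.0, 0.999, -0.043, -0.0]
contact_force: [-5.4, 0.5, 9.6]
gripper_width: -0.001
```

send_rows(
  steps=[
    [0,0,0.001,0,0,0],
    [0,0,0,0,0,0],
    [0,0,0,0,0,0],
  ],
)

```text
time: 9.05
tool_pos: [0.4903, 0.0313, 0.0519]
tool_rot: [0.0, 0.999, -0.043, -0.0]
contact_force: [-7.1, 0.4, 15.5]
gripper_width: 0.004
```

```bash
python3 - <<'E'
from plant import manip
import cv2,numpy as np
s=manip.grab_frame("side")
a=cv2.resize(s[130:280,140:300],None,fx=4,fy=4,interpolation=2)
cv2.imwrite("pics/p4.png",a)
S=manip.state();print(S["time"],S["tool_pos"],S["contact_force"])
E
```

```text
9.1 [0.49024252 0.03132612 0.05190247] [-8.30317406 -0.84577891 14.28041635]
```

View pics/p4.png

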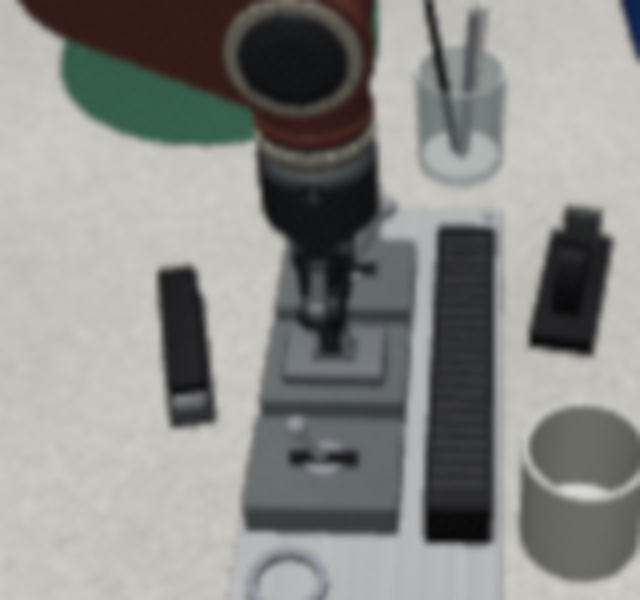

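The key is down, the tall lever's ball is still on the speaker side at (385,208), and the short lever and the loose objects in view haven't moved.

```bash
python3 -c "
from plant import manip
manip.job_done();S=manip.state();print(S['time'],S['tool_pos'],S['contact_force'])"
```

```text
the job is handed in; nothing more can be done
the job is handed in; nothing more can be done
```

The call is open: I pushed the tall lever past centre with the shut fingers, and it snapped to the speaker side. I then pressed the talk key fully down and handed the job in at about 9.1 s, still holding it.

**Last checks before handing in:**
- **Talk key:** the fingertips were at 51.9 mm, against 52 mm for fully down. The push was about 14–15 N, well past the 6 N needed, with the force rising steeply at the stop. About 8 N of that showed up sideways, well within the limits.
- **Levers:** the side picture shows the tall lever still on the speaker side and the short lever in its starting position.
- **Other objects:** the stapler, cup, mug, tape dispenser and bracelet look unmoved. The earbud case (hidden by the gripper) and the cat figurine (out of frame) were not in the last picture, but no move came near them at their height.

No check failed. I could not read the state again after handing in, because the interface closes at that point.

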